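# Pull nested steel beakers apart and set them out by size

## Robot

A 6-joint arm with a two-finger parallel gripper is mounted at the origin on the work surface. World frame = base frame: x ahead of the robot, y to its left, z up, the work surface at z = 0. Lengths are in m, angles in rad, forces in N, time in s.
With the tool pointing down it reaches from about 0.35 to 0.775 m from the base axis. Payload 5.5 kg.
Tool frame: the origin (TCP) lies midway between the tips of the shut fingers; the grasp point (between the pads) lies 19 mm behind it; z points along the fingers, y is the direction in which the jaws open and shut (so a half turn about z gives the same grasp; the last joint's range is limited). The gripper opens to 85 mm and grips with 20 to 120 N. Pads are 22 mm wide; open, the fingers measure 114 mm over their backs; the gripper's body (76 mm by 85 mm) begins 54 mm behind the grasp point. The pads swing forward as they close: fully open they stand 13 mm farther back than shut.
Start: joints at [-1.419, 0.313, 0.046, 1.304, 0, 1.431], TCP at [0.165, -0.551, 0.231] pointing down, gripper open.
Joint ranges: [-2.76, 2.76], [-0.86, 1.69], [-1.03, 1.26], [-2.2, 2.34], [-1.47, 1.5], [-3.14, 3.14]. Speed limits (rad/s): [2.57, 2.57, 3.14, 3.14, 3.14, 3.14].

## Interface

Orientations are given as a unit quaternion [w, x, y, z].
In Python, from workcell import env gives the robot as it stands.
- The arm moves only by the shell command python3 -m creep 'ROWS' [OPENING] [FORCE]. ROWS is JSON, a list of rows, each a list of 6 numbers: the shift along the tool's x, y, z in m, then the turn, a rotation vector about the tool's x, y, z in degrees. A call has exactly 8 rows; each row is the pose to reach, as a shift and turn from the pose commanded when the call began, along the tool's axes at that moment; what a row does not reach only later rows make up. A row lasts 1/10 s, in which the tool goes at most 50 mm and 8.59 degrees, less where a joint would pass 70% of its speed; a pose out of reach is approached as far as the arm can. A call with a gripper value outside its range is refused whole. OPENING is the finger opening in m, from 0 to 0.0854, set as the call begins (- or left out, the last holds). The fingers move at their own pace and stop on an object; FORCE is the grip in N (left out, the last holds). Time passes only in rows, so rows that repeat a pose let the fingers close, or fill a call up. It gives the time, the measured TCP pose, the force and the opening at its end, in the units of the state.
- env.get_state(): the state, without advancing time (a new reading comes with each control period).
- env.read_camera(name): name is "scene" or "top"; returns (picture, depth): 480x640x3 uint8, blue, green, red; 480x640 float32, m along the optical axis (not along the pixel's ray), 0 where there is no reading.
- env.camera_params(name): a dict with "fx", "fy", "cx", "cy" (pixels), "k1" (the pictures are not rectified: a ray, as slopes to the right and down, at radius r is drawn at 1 + k1 r^2 times it, then the intrinsics apply), "position" and "orientation" of the camera in the world. Camera axes: x right, y up, looking along -z (the intrinsics and any distortion apply to the point x, -y, -z); pixel columns grow to the right and rows downward; lengths in m; the calibration is good to about 2 mm. A picture is of the moment at which its call begins. camera_params takes no time and is no camera call.
- env.hand_in(): hands the job in, once; it reports no verdict.
The state is a dict: "clock": time; "joint_pos": joint angles; "qvel": joint speeds; "tau": joint torques, N m; "tcp_pos": TCP position; "orientation": TCP orientation; "wrist_force": force on the tool from outside, world axes, zero at the start; "ft_torque": the same for the moment, N m; "finger_gap": finger opening in m.
Only numpy, scipy, OpenCV 4.12 (cv2) and the standard library are available. Lean on these libraries where they do the work, as an engineer would, in place of code of your own. Each camera call takes 0.05 s, during which the arm holds its last target. There are 200 camera calls.

## Task

The three steel beakers on the lab bench are stuck tightly one inside another. Draw them apart and stand each one upright in the middle of the black stand of its size (smallest beaker on the smallest stand, largest on the largest), with its pouring spout pointing the same way as the stand's pointer. Let no beaker tip over, and leave the other things on the bench where they are.

Things in the scene. Friction and masses are not known exactly. Their poses are not given: they have to be found in the camera images.
- small_center (a point): Centre (on the axis, half-way up) of the small beaker: plain steel, straight-sided, 44 mm outside diameter, 66 mm high, wall 2.5 mm, double bottom 25 mm thick, about 150 g. z is its axis, upwards; x points to its pouring spout.
- small_spout (a point): Tip of the small beaker's pouring spout, a V-shaped lip 15 mm wide at its root and 11 mm deep at the rim, its tip 30 mm from the axis, level with the rim. x points outwards along the spout. The fingers should close across the spout's direction, to stay clear of it.
- medium_center (a point): Centre (on the axis, half-way up) of the medium beaker: plain steel, straight-sided, 55 mm outside diameter, 72 mm high, wall 2.5 mm, double bottom 37 mm thick, about 270 g. z is its axis, upwards; x points to its pouring spout.
- medium_spout (a point): Tip of the medium beaker's pouring spout, a V-shaped lip 15 mm wide at its root and 11 mm deep at the rim, its tip 35.5 mm from the axis, level with the rim. x points outwards along the spout. The fingers should close across the spout's direction, to stay clear of it.
- large_center (a point): Centre (on the axis, half-way up) of the large beaker: plain steel, straight-sided, 66 mm outside diameter, 78 mm high, wall 2.5 mm, double bottom 38 mm thick, about 500 g. z is its axis, upwards; x points to its pouring spout.
- large_spout (a point): Tip of the large beaker's pouring spout, a V-shaped lip 15 mm wide at its root and 11 mm deep at the rim, its tip 41 mm from the axis, level with the rim. x points outwards along the spout. The fingers should close across the spout's direction, to stay clear of it.
- stand_small: Stand for the small beaker: a flat black disc, 60 mm in diameter, 8 mm thick, fixed to the bench; origin at the centre of its underside. A pointed nib on the rim (13 mm long, same thickness) points along its x.
- pointer_small (a point): Point on top of the small stand, on the line from its centre to its pointer nib, 30 mm from the centre: the spout tip of a centred, rightly turned small beaker is straight above it.
- stand_medium: Stand for the medium beaker: a flat black disc, 76 mm in diameter, 8 mm thick, fixed to the bench; origin at the centre of its underside. A pointed nib on the rim (13 mm long, same thickness) points along its x.
- pointer_medium (a point): Point on top of the medium stand, on the line from its centre to its pointer nib, 35.5 mm from the centre: the spout tip of a centred, rightly turned medium beaker is straight above it.
- stand_large: Stand for the large beaker: a flat black disc, 92 mm in diameter, 8 mm thick, fixed to the bench; origin at the centre of its underside. A pointed nib on the rim (13 mm long, same thickness) points along its x.
- pointer_large (a point): Point on top of the large stand, on the line from its centre to its pointer nib, 41 mm from the centre: the spout tip of a centred, rightly turned large beaker is straight above it.
- small: The small beaker again; this origin is the centre of its underside, same axes as its centre point. At the start it stands innermost, 37 mm above the underside of the medium beaker: its rim is 31 mm above the medium beaker's rim. Drawing it straight up takes 2 to 3 N, and the grip ends after 41 mm of lift.
- medium: The medium beaker again; this origin is the centre of its underside, same axes as its centre point. At the start it stands inside the large beaker with its underside 38 mm above the large one's underside: its rim is 32 mm above the large beaker's rim. Three spring tabs inside it grip the small beaker. Drawing it straight up takes 3 to 4 N, less than the large one weighs; the grip ends after 40 mm.
- large: The large beaker again; this origin is the centre of its underside, same axes as its centre point. At the start it stands on the bench with the other two nested in it. Three spring tabs inside it grip the medium beaker.
- dish_a: Bystander, to be left alone: round clear culture dish, 60 mm diameter, 16 mm high; origin at the centre of its underside.
- dish_b: Bystander, to be left alone: stack of two clear culture dishes, 56 mm diameter, 32 mm high; origin at the centre of its underside.
- amber_bottle: Bystander, to be left alone: amber bottle, 50 mm diameter, 85 mm high; origin at the centre of its underside.
- tip_box: Bystander, to be left alone: grey box with clear lid, 84 x 122 x 53 mm; origin at the centre of its underside.
- marker: Bystander, to be left alone: white marker pen lying flat, 125 mm long along its x, 15 mm high; origin at the centre of its underside.
- jar: Bystander, to be left alone: glass jar with black lid, 56 mm diameter, 60 mm high; origin at the centre of its underside.
Not all that is in view belongs to the job. What is shaped like the medium but yellow is not meant.

How it is judged:
At the end, for the whole second after the job is handed in: Each beaker stands upright (within 0.08 rad) and at rest on the stand of its own size, its axis within 14 mm of the stand's centre, its underside on the stand's top (height within 4 mm), its spout tip within 16 mm, seen from above, of the point marked by the stand's pointer (horizontal distance between small_center and stand_small below 0.014 m and height (world z) of small_center between 0.037 and 0.045 m and angle between each of small_center, medium_center, large_center's own z axis and vertical below 0.08 rad and horizontal distance between small_spout and pointer_small below 0.016 m and linear speed of each of small, medium, large below 0.02 m/s and horizontal distance between medium_center and stand_medium below 0.014 m and height (world z) of medium_center between 0.04 and 0.048 m and horizontal distance between medium_spout and pointer_medium below 0.016 m and horizontal distance between large_center and stand_large below 0.014 m and height (world z) of large_center between 0.043 and 0.051 m and horizontal distance between large_spout and pointer_large below 0.016 m); the robot touches nothing.
It fails at once if a beaker is tipped over (more than 0.8 rad) (angle between any of small_center, medium_center, large_center's own z axis and vertical above 0.8 rad).
It fails at once if a bystander is moved by more than 25 mm (distance of any of dish_a, dish_b, amber_bottle, tip_box, marker, jar from where it was at the start of the episode above 0.025 m).
It also fails if it takes over 72 s, if anything falls off the work surface, if the arm or the gripper's body presses on something with over 40 N, if the wrist force passes 120 N, or if a joint passes its speed limit or range.

## Working session

There is one attempt and no reset: what is moved stays moved. The work goes in short steps, Python scripts to look and compute and a shell command to move; the robot and the scene stay as the last step left them, time stands still between calls to the robot, and variables do not carry over. Pictures are saved under pics/ and viewed, about 8 in all and at most 12, crops included, and the job is handed in when it is done.

```bash
mkdir -p pics; cat > h.py <<'E'
import numpy as np, cv2, json
from workcell import env
from scipy.spatial.transform import Rotation as R
def rot(q): return R.from_quat([q[1],q[2],q[3],q[0]])
def ray(c,u,v):
    p=env.camera_params(c)
    d=np.array([(u-p['cx'])/p['fx'],(v-p['cy'])/p['fy']]); s=d.copy()
    for _ in range(20): s=d/(1+p['k1']*(s@s))
    w=rot(p['orientation']).apply([s[0],-s[1],-1.]); return np.array(p['position']),w
def onz(c,u,v,z):
    o,w=ray(c,u,v); return o+w*(z-o[2])/w[2]
def pt(c,u,v,dep):
    o,w=ray(c,u,v); return o+w*dep   # w has unit depth
def proj(c,P):
    p=env.camera_params(c); x=rot(p['orientation']).inv().apply(np.array(P)-p['position'])
    s=np.array([x[0],-x[1]])/-x[2]; s=s*(1+p['k1']*(s@s)); return s*[p['fx'],p['fy']]+[p['cx'],p['cy']]
E
python3 - <<'E'
from h import *
for c in('scene','top'):
    i,d=env.read_camera(c); cv2.imwrite(f'pics/{c}0.png',i); np.save(f'{c}0.npy',d); print(env.camera_params(c))
print(env.get_state())
E
```

```text
{'fx': 508.4104431127985, 'fy': 508.4104431127985, 'cx': 313.7868667314231, 'cy': 247.20794551254116, 'k1': -0.03804661959933331, 'position': array([1.14220129, 0.42939631, 0.70414109]), 'orientation': array([0.39747824, 0.19689647, 0.37793958, 0.81265275])}
{'fx': 513.6602195908281, 'fy': 513.6602195908281, 'cx': 321.75620575292635, 'cy': 232.8298413974999, 'k1': -0.10411397708534673, 'position': array([0.36955551, 0.02278314, 1.0054643 ]), 'orientation': array([-0.65955247, -0.07029279,  0.07930806,  0.74415032])}
{'clock': 0.1, 'joint_pos': array([-1.41862792e+00,  3.13919577e-01,  4.51082810e-02,  1.30359982e+00,
       -2.93932951e-05,  1.43121041e+00]), 'qvel': array([-0.00011445, -0.00224751,  0.00289185,  0.00199622, -0.00051688,
        0.0008399 ]), 'tau': array([ 2.69262200e-03, -4.81724060e+01,  2.99245101e+01,  1.27145709e-02,
       -3.45994056e-05,  1.63412000e-05]), 'tcp_pos': array([ 0.16531024, -0.55025628,  0.23050771]), 'orientation': array([-8.07286719e-04,  9.89378457e-01,  1.45360297e-01, -1.97758392e-05]), 'wrist_force': array([-0.3688488 ,  0.41438492,  0.48089092]), 'ft_torque': array([ 0.01459086,  0.02699164, -0.05207017]), 'finger_gap': 0.08526615076639134}
```

View pics/top0.png

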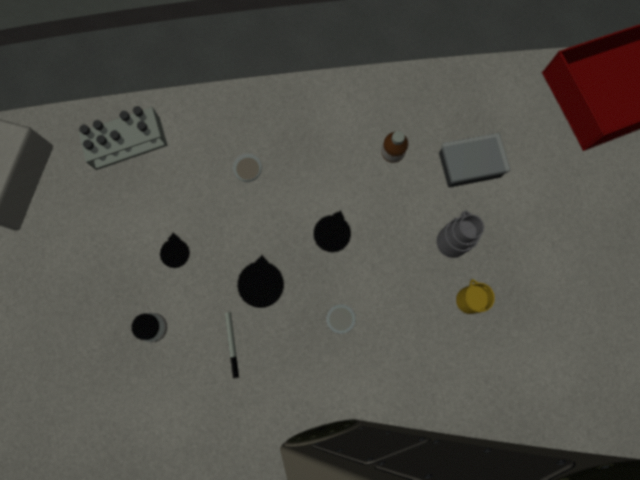

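View pics/scene0.png

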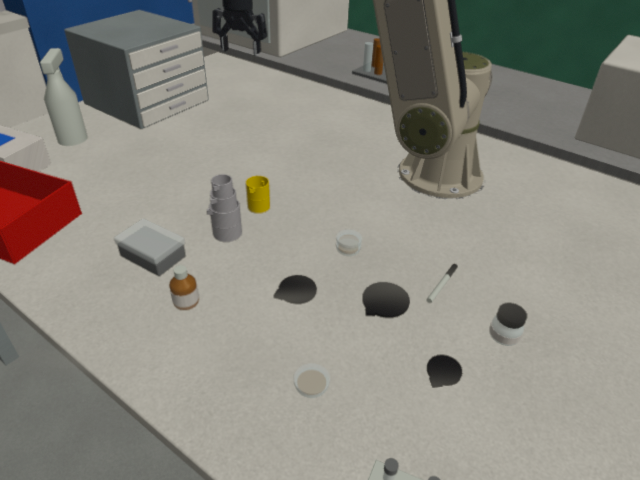

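Top view: the steel stack is at (462,232), the stands at (174,251) small, (332,232) medium and (260,284) large, with nibs pointing up. The yellow cup at (475,297) is the decoy; the stack is steel grey and three-tiered, so it is the one meant. I'll measure it and confirm in one enlarged crop.

```bash
cat > m.py <<'E'
from h import *
i=cv2.imread('pics/top0.png'); g=i.max(2)
m=(g<40).astype(np.uint8)
for n,u,v,r in(('small',174,251,.03),('medium',332,232,.038),('large',260,284,.046)):
    mm=np.zeros_like(m); k=40; mm[v-k:v+k,u-k:u+k]=m[v-k:v+k,u-k:u+k]
    c=max(cv2.findContours(mm,0,1)[0],key=cv2.contourArea)[:,0,:]
    P=np.array([onz('top',a,b,.008)[:2] for a,b in c])
    # disc centre: robust circle fit
    C=P.mean(0); 
    for _ in range(10):
        d=np.hypot(*(P-C).T); Q=P[d<r+.004]
        A=np.c_[2*Q,np.ones(len(Q))]; s=np.linalg.lstsq(A,(Q**2).sum(1),rcond=None)[0]; C=s[:2]
    rf=np.sqrt(s[2]+C@C); d=P-C; far=np.hypot(*d.T); F=d[far>rf+.004]; w=F[np.argmax(np.hypot(*F.T))]
    mean=F.mean(0)
    print(n,C.round(4),'r',rf.round(4),'nib',far.max().round(4),'ang tip/mean',np.degrees(np.arctan2(w[1],w[0])).round(1),np.degrees(np.arctan2(mean[1],mean[0])).round(1))
d=np.load('top0.npy')
for u,v in((468,229),(462,235),(452,240),(470,216),(477,297),(475,240)):
    print((u,v),pt('top',u,v,d[v,u]).round(4))
a=cv2.resize(i[195:265,425:500],None,fx=5.3,fy=5.3,interpolation=2)
a=cv2.convertScaleAbs(a,alpha=1.6)
j=cv2.imread('pics/scene0.png'); b=cv2.resize(j[165:250,190:280],None,fx=4.4,fy=4.4,interpolation=2)
H=max(a.shape[0],b.shape[0]); o=np.zeros((H,a.shape[1]+b.shape[1],3),np.uint8); o[:a.shape[0],:a.shape[1]]=a;o[:b.shape[0],a.shape[1]:]=b
cv2.imwrite('pics/crop1.png',o); print(o.shape)
E
python3 m.py
```

```text
small [0.5793 0.2929] r 0.0286 nib 0.0375 ang tip/mean 3.4 0.0
medium [ 0.581 -0.023] r 0.036 nib 0.0455 ang tip/mean -28.2 -26.1
large [0.4969 0.1284] r 0.0439 nib 0.0546 ang tip/mean -9.4 -8.5
(468, 229) [ 0.5389 -0.2668  0.0975]
(462, 235) [ 0.523  -0.2429  0.1331]
(452, 240) [ 0.5241 -0.2369  0.0865]
(470, 216) [ 0.5563 -0.2653  0.1271]
(477, 297) [ 0.4178 -0.2807  0.0348]
(475, 240) [ 0.5181 -0.2778  0.0919]
(374, 794, 3)
```

View pics/crop1.png

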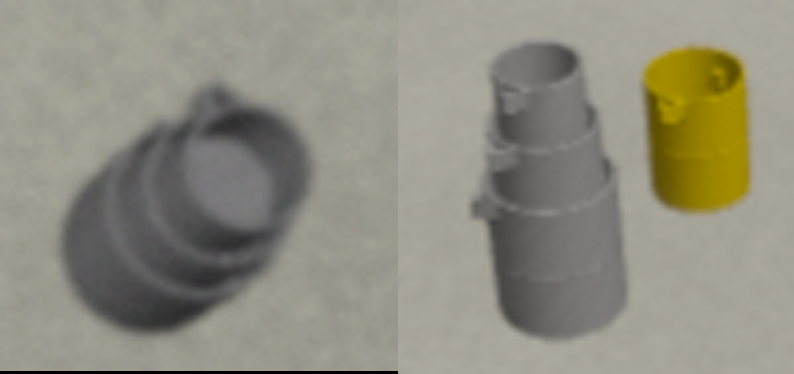

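```bash
cat > m2.py <<'E'
from h import *
T=lambda x,y,z:onz('top',425+x/5.3,195+y/5.3,z)
S=lambda x,y,z:onz('scene',190+(x-398)/4.4,165+y/4.4,z)
print('axis top rim',T(245,170,.141),'base',T(151,241,0))
print('scene small rim centre',S(537.5,72,.141),'scene med L/R rims -> base bottom mid',S(561,300,0))
print('top small spout',T(212,88,.141))
for n,x,y,z in(('s',507,105,.139),('m',490,157,.108),('l',474,208,.076)): print('scene spout',n,S(x,y,z))
# predicted large-rim edges at candidate axis
c=np.array([.5235,-.247])
for z,r in((.141,.022),(.11,.0275),(.078,.033)):
  t=np.linspace(0,2*np.pi,90); P=np.array([proj('top',[c[0]+r*np.cos(a),c[1]+r*np.sin(a),z]) for a in t]); P=(P-[425,195])*5.3
  print('pred crop bbox top',z,P.min(0).round(),P.max(0).round())
  P=np.array([proj('scene',[c[0]+r*np.cos(a),c[1]+r*np.sin(a),z]) for a in t]); P=(P-[190,165])*4.4+[398,0]
  print('   scene',P.min(0).round(),P.max(0).round())
  for k in (-40,-20,0,20,40,60): print('   ',k,((proj('scene',[c[0]+(r+.008)*np.cos(np.radians(k)),c[1]+(r+.008)*np.sin(np.radians(k)),z])-[190,165])*4.4+[398,0]).round(),((proj('top',[c[0]+(r+.008)*np.cos(np.radians(k)),c[1]+(r+.008)*np.sin(np.radians(k)),z])-[425,195])*5.3).round())
E
python3 m2.py
```

```text
axis top rim [ 0.533501  -0.2592465  0.141    ] base [ 0.53736565 -0.26423108  0.        ]
scene small rim centre [ 0.54300049 -0.25187369  0.141     ] scene med L/R rims -> base bottom mid [ 0.53846126 -0.25844118  0.        ]
top small spout [ 0.5622122  -0.25331128  0.141     ]
scene spout s [ 0.56957858 -0.24495857  0.139     ]
scene spout m [ 0.5742852  -0.25596984  0.108     ]
scene spout l [ 0.57864355 -0.2673145   0.076     ]
pred crop bbox top 0.141 [148. 139.] [280. 270.]
   scene [527.  34.] [622.  83.]
    -40 [510.  65.] [259. 129.]
    -20 [516.  76.] [229. 117.]
    0 [529.  85.] [198. 116.]
    20 [547.  91.] [169. 124.]
    40 [569.  93.] [145. 143.]
    60 [592.  90.] [129. 169.]
pred crop bbox top 0.11 [109. 144.] [269. 303.]
   scene [522.  83.] [638. 146.]
    -40 [505. 121.] [240. 138.]
    -20 [512. 135.] [207. 124.]
    0 [527. 146.] [171. 122.]
    20 [548. 153.] [138. 132.]
    40 [574. 155.] [110. 153.]
    60 [600. 152.] [ 92. 183.]
pred crop bbox top 0.078 [ 72. 150.] [258. 335.]
   scene [517. 131.] [653. 208.]
    -40 [501. 178.] [223. 146.]
    -20 [508. 194.] [185. 131.]
    0 [525. 207.] [145. 129.]
    20 [550. 215.] [108. 140.]
    40 [579. 218.] [ 77. 164.]
    60 [609. 214.] [ 57. 197.]
```

```bash
cat > m3.py <<'E'
from h import *
from scipy.optimize import least_squares
t=np.linspace(0,2*np.pi,180)
def circ(cam,c,r,z):
    P=np.array([proj(cam,[c[0]+r*np.cos(a),c[1]+r*np.sin(a),z]) for a in t])
    return (P-[425,195])*5.3 if cam=='top' else (P-[190,165])*4.4+[398,0]
def res(c,full=False):
    o=[]
    a=circ('top',c,.022,.141); o+=[a[:,0].max()-312]
    a=circ('top',c,.033,0); o+=[a[:,0].min()-62,a[:,1].max()-330]
    w=list(o)
    a=circ('scene',c,.022,.141); o+=[a[:,0].min()-491,a[:,0].max()-584,a[:,1].min()-42]
    a=circ('scene',c,.033,.0); o+=[a[:,0].max()-627,a[:,1].max()-338]
    return np.array(o)
s=least_squares(res,[.535,-.26]); c=s.x; print(c,s.fun.round(1))
for n,r,z,S in(('s',.03,.141,(507,98)),('m',.0355,.11,(489,152)),('l',.041,.078,(473,203))):
    k=np.arange(-180,180,1.); P=np.array([(proj('scene',[c[0]+r*np.cos(a),c[1]+r*np.sin(a),z])-[190,165])*4.4+[398,0] for a in np.radians(k)])
    print(n,[(int(q),P[k==q][0].round()) for q in (-60,-40,-20,-10,0,10,20,40)])
k=np.arange(-40,60,10)
print('top small',[(q,((proj('top',[c[0]+.03*np.cos(a),c[1]+.03*np.sin(a),.141])-[425,195])*5.3).round()) for q,a in zip(k,np.radians(k))])
E
python3 m3.py
```

```text
Traceback (most recent call last):
  File "m3.py", line 15, in <module>
    s=least_squares(res,[.535,-.26]); c=s.x; print(c,s.fun.round(1))
  File "m3.py", line 13, in res
    a=circ('scene',c,.033,.0); o+=[a[:,0].max()-627,a[:,1].max()-338]
  File "m3.py", line 5, in circ
    P=np.array([proj(cam,[c[0]+r*np.cos(a),c[1]+r*np.sin(a),z]) for a in t])
                ~~~~^^^^^^^^^^^^^^^^^^^^^^^^^^^^^^^^^^^^^^^^^^^
  File "h.py", line 15, in proj
    p=env.camera_params(c); x=rot(p['orientation']).inv().apply(np.array(P)-p['position'])
ValueError: time passes only in moves, steps and waits
```

Confirmed: a three-tier steel stack, with the yellow cup separate beside it. Ray casts give the axis at about (0.536, -0.260). Spout angles are about 15° small, 2° medium and -15° large, and the tip radii of 32, 35 and 41 mm agree with the sizes given. I'll start moving towards a point above the stack.

```bash
python3 -m creep '[[0.02,-0.008,0,0,0,-8],[0.06,-0.024,0,0,0,-16],[0.105,-0.042,0.0,0,0,-24],[0.15,-0.059,0,0,0,-32],[0.195,-0.077,0,0,0,-40],[0.24,-0.095,0,0,0,-48],[0.285,-0.112,0,0,0,-56],[0.33,-0.13,0,0,0,-64]]' 0.0854 40; python3 -c "
from h import *
print(env.get_state()['joint_pos'])"
```

```text
clock: 0.9
tcp_pos: [0.4452, -0.3298, 0.231]
orientation: [-0.0, 0.76, 0.65, -0.0]
wrist_force: [0.7, 0.0, -0.4]
finger_gap: 0.0859
[-7.82321108e-01  2.72685460e-01 -9.99416181e-03  1.28842535e+00
 -1.37988522e-04  9.44862339e-01]
```

```bash
python3 -m creep '[[0.03,0.03,0,0,0,-8],[0.055,0.052,0,0,0,-16],[0.075,0.071,0,0,0,-24],[0.083,0.079,0,0,0,-32],[0.083,0.079,0,0,0,-40],[0.083,0.079,0,0,0,-48],[0.083,0.079,0,0,0,-56],[0.083,0.079,0,0,0,-64]]'
python3 -m creep '[[0,0,0,0,0,-8],[0,0,0,0,0,-16],[0,0,0,0,0,-24],[0,0,0,0,0,-32],[0,0,0,0,0,-40],[0,0,0,0,0,-48],[0,0,0,0,0,-50],[0,0,0,0,0,-50]]'
sed -i 's/^def ray/import functools\n_cp=functools.lru_cache(None)(lambda c:env.camera_params(c))\ndef ray/; s/p=env.camera_params(c)/p=_cp(c)/' h.py
python3 - <<'E'
from h import *
print(env.get_state()['joint_pos'])
for c in('scene','top'):
    i,d=env.read_camera(c); cv2.imwrite(f'pics/{c}1.png',i)
j=cv2.imread('pics/scene1.png'); cv2.imwrite('pics/crop2.png',cv2.resize(j[120:250,150:290],None,fx=4.4,fy=4.4,interpolation=2))
from h import proj
for n,P in(('tcp',env.get_state()['tcp_pos']),('axis rim',[.536,-.26,.141]),('L',[.536,-.26,0])): print(n,((proj('scene',P)-[150,120])*4.4).round())
E
```

```text
clock: 1.7
tcp_pos: [0.5352, -0.2618, 0.2307]
orientation: [-0.001, 0.3, 0.954, 0.0]
wrist_force: [-1.0, -0.0, 0.1]
finger_gap: 0.0853
clock: 2.5
tcp_pos: [0.5352, -0.262, 0.2308]
orientation: [-0.0, -0.128, 0.992, 0.0]
wrist_force: [-0.3, -0.0, 0.2]
finger_gap: 0.0852
[-5.89834230e-01  3.55393983e-01  1.04478564e-01  1.32085893e+00
 -7.05581195e-05 -8.46658995e-01]
tcp [293.  83.]
axis rim [314. 258.]
L [340. 495.]
```

View pics/crop2.png

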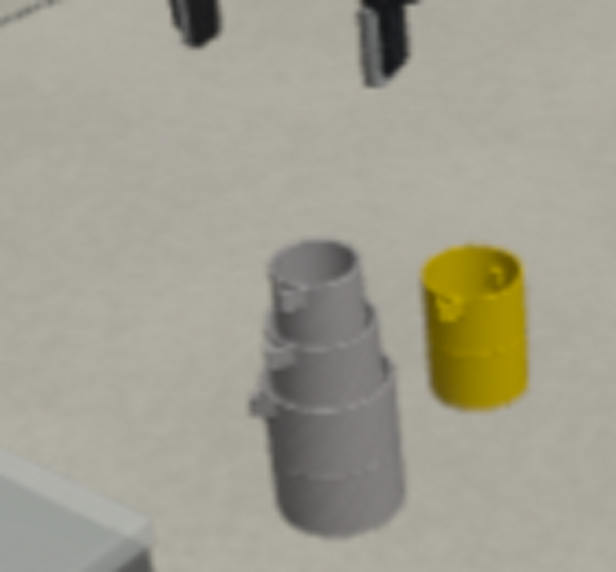

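The scene crop agrees with the axis estimate: rim centre at crop (314,263) against a prediction of (314,258), and base at (340,499) against (340,495). I'll descend onto the small beaker.

```bash
python3 -m creep '[[0,0.001,0.02,0,0,0],[-0.001,0.002,0.05,0,0,0],[-0.001,0.002,0.08,0,0,0],[-0.001,0.002,0.1,0,0,0],[-0.001,0.002,0.112,0,0,0],[-0.001,0.002,0.12,0,0,0],[-0.001,0.002,0.12,0,0,0],[-0.001,0.002,0.12,0,0,0]]'
python3 -m creep '[[0,0,0,0,0,0],[0,0,0,0,0,0],[0,0,0,0,0,0],[0,0,0,0,0,0],[0,0,0,0,0,0],[0,0,0,0,0,0],[0,0,0,0,0,0],[0,0,0,0,0,0]]' 0.03 40
python3 - <<'E'
from h import *
print(env.get_state()['wrist_force'],env.get_state()['ft_torque'])
i,d=env.read_camera('scene'); cv2.imwrite('pics/crop3.png',cv2.resize(i[120:250,150:290],None,fx=4.4,fy=4.4,interpolation=2))
E
```

```text
clock: 3.4
tcp_pos: [0.5364, -0.2603, 0.1122]
orientation: [0.001, -0.128, 0.992, -0.0]
wrist_force: [0.1, -0.1, 0.1]
finger_gap: 0.0852
clock: 4.2
tcp_pos: [0.5363, -0.2603, 0.1123]
orientation: [0.001, -0.128, 0.992, -0.001]
wrist_force: [-0.9, -0.8, 6.0]
finger_gap: 0.0433
[-0.85581454 -0.84480333  6.00851157] [0.11089946 0.2483051  0.0685477 ]
```

View pics/crop3.png

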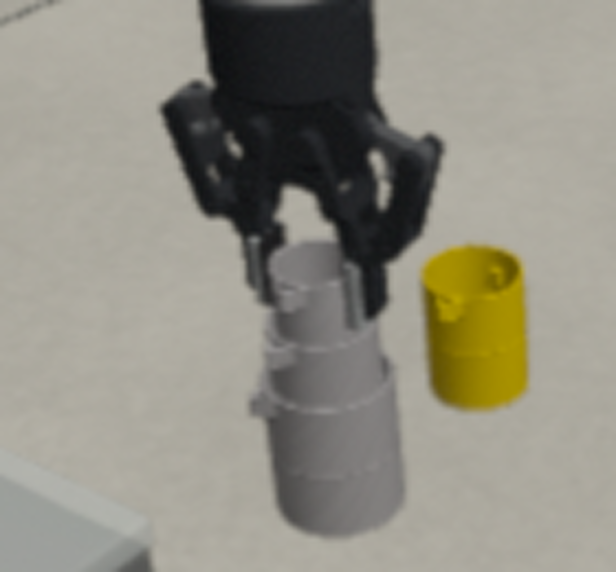

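Gripped at 43 mm on the small beaker, with the spout clear between the fingers. Lifting straight up.

```bash
python3 -m creep '[[0,0,-0.004,0,0,0],[0,0,-0.009,0,0,0],[0,0,-0.014,0,0,0],[0,0,-0.02,0,0,0],[0,0,-0.026,0,0,0],[0,0,-0.032,0,0,0],[0,0,-0.038,0,0,0],[0,0,-0.044,0,0,0]]'
python3 -m creep '[[0,0,-0.006,0,0,0],[0,0,-0.014,0,0,0],[0,0,-0.03,0,0,0],[0,0,-0.05,0,0,0],[0,0,-0.065,0,0,0],[0,0,-0.07,0,0,0],[0,0,-0.07,0,0,0],[0,0,-0.07,0,0,0]]'
python3 - <<'E'
from h import *
s=env.get_state(); print(s['joint_pos'],s['wrist_force'])
i,d=env.read_camera('scene'); cv2.imwrite('pics/s4.png',i); a=cv2.resize(i[60:250,150:290],None,fx=2.8,fy=2.8,interpolation=2)
i,d=env.read_camera('top'); cv2.imwrite('pics/t4.png',i); b=cv2.convertScaleAbs(cv2.resize(i[180:280,410:510],None,fx=4,fy=4,interpolation=2),alpha=1.5)
o=np.zeros((600,800,3),np.uint8); o[:a.shape[0],:a.shape[1]]=a; o[:400,400:]=b; cv2.imwrite('pics/c4.png',o)
E
```

```text
clock: 5.05
tcp_pos: [0.536, -0.26, 0.1561]
orientation: [0.0, -0.128, 0.992, -0.0]
wrist_force: [0.2, 0.5, -1.5]
finger_gap: 0.0434
clock: 5.85
tcp_pos: [0.5356, -0.2598, 0.2246]
orientation: [-0.0, -0.128, 0.992, 0.0]
wrist_force: [0.5, 0.9, -1.5]
finger_gap: 0.0433
[-5.86344403e-01  3.55657231e-01  8.98263079e-02  1.30593146e+00
 -8.95189577e-05 -8.43219241e-01] [ 0.4949933   0.93826183 -1.49229604]
```

View pics/c4.png

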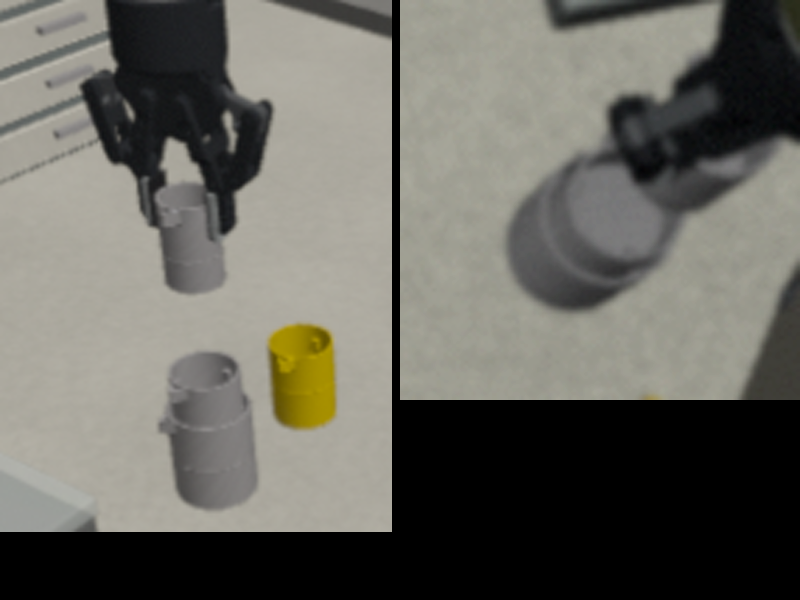

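The small beaker is free: it shows at crop (192,240), and the other two stand below it. Wrist force is -1.5 N, matching its 150 g. Carrying it to the small stand.

```bash
python3 -m creep '[[-0.005,0.015,0,0,0,0],[-0.016,0.047,0,0,0,0],[-0.029,0.084,0,0,0,0],[-0.042,0.12,0,0,0,0],[-0.055,0.157,0,0,0,0],[-0.068,0.194,0,0,0,0],[-0.08,0.23,0,0,0,0],[-0.093,0.267,0,0,0,0]]'
python3 -m creep '[[-0.013,0.037,0,0,0,2],[-0.026,0.073,0,0,0,5],[-0.038,0.11,0,0,0,8],[-0.051,0.147,0,0,0,11],[-0.064,0.183,0,0,0,14],[-0.077,0.22,0,0,0,14],[-0.086,0.246,0,0,0,14],[-0.0895,0.2565,0,0,0,14]]'
python3 -m creep '[[0,0,0.01,0,0,0],[0,0,0.03,0,0,0],[0,0,0.055,0,0,0],[0,0,0.08,0,0,0],[0,0,0.105,0,0,0],[0,0,0.125,0,0,0],[0,0,0.135,0,0,0],[0,0,0.135,0,0,0]]'
python3 - <<'E'
from h import *
s=env.get_state(); print(s['joint_pos'],s['wrist_force'])
i,d=env.read_camera('scene'); cv2.imwrite('pics/s5.png',i); a=cv2.resize(i[290:420,380:520],None,fx=4.2,fy=4.2,interpolation=2)
i,d=env.read_camera('top'); cv2.imwrite('pics/t5.png',i); 
cv2.imwrite('pics/c5.png',a)
for P in([.5793,.2929,.008],[.6093,.2929,.008],[.6093,.2929,.110],[.5793,.2929,.110]): print(((proj('scene',P)-[380,290])*4.2).round())
E
```

```text
clock: 6.75
tcp_pos: [0.5571, 0.0244, 0.2249]
orientation: [-0.0, -0.128, 0.992, 0.0]
wrist_force: [0.3, -0.8, -1.7]
finger_gap: 0.0434
clock: 7.55
tcp_pos: [0.578, 0.2962, 0.2243]
orientation: [-0.001, -0.008, 1.0, 0.0]
wrist_force: [-0.3, -0.3, -1.5]
finger_gap: 0.0434
clock: 8.35
tcp_pos: [0.5779, 0.291, 0.0882]
orientation: [-0.002, -0.006, 1.0, -0.001]
wrist_force: [0.2, -0.5, -2.0]
finger_gap: 0.0436
[ 3.42722516e-01  5.25285984e-01  1.12596202e-02  1.06101487e+00
 -3.31727975e-04  3.31636531e-01] [ 0.1856373  -0.501783   -1.97921374]
[267. 323.]
[233. 372.]
[282. 203.]
[318. 153.]
```

View pics/c5.png

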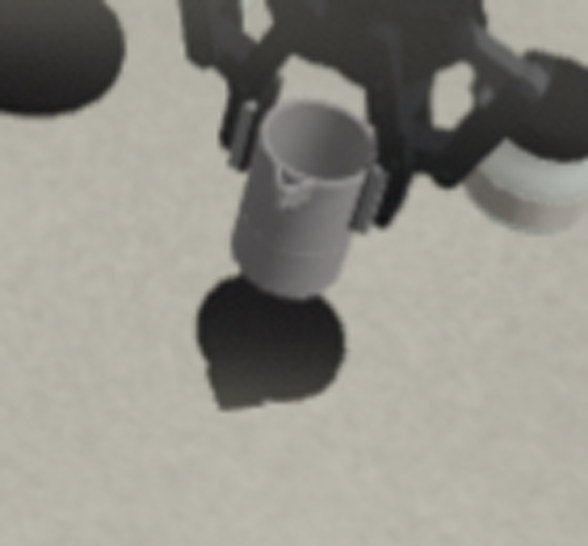

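The spout faces the nib side (crop spout (288,190), nib (222,405)). I'll refine all three stand centres from both unobstructed start views, casting onto mid-thickness so that the visible disc side does not bias them.

```bash
cat > m4.py <<'E'
from h import *
for cam,th,seeds in(('top',40,dict(small=(174,251),medium=(332,232),large=(260,284))),('scene',70,dict(small=(444,369),medium=(298,289),large=(386,299)))):
  i=cv2.imread(f'pics/{cam}0.png'); g=i.max(2)
  for n,(u,v) in seeds.items():
    r=dict(small=.03,medium=.038,large=.046)[n]
    m=(g<th).astype(np.uint8); m=np.pad(m[v-35:v+35,u-35:u+35],1)
    c=max(cv2.findContours(m,0,1)[0],key=cv2.contourArea)[:,0,:]+[u-36,v-36]
    P=np.array([onz(cam,a,b,.004)[:2] for a,b in c]); C=P.mean(0)
    for _ in range(30):
        d=P-C; a=np.hypot(*d.T); f=a>r+.003
        nd=d[np.argmax(a)]/a.max(); ok=(d@nd)/a<.75   # leave the nib side out
        ok|=0
        Q=P[ok]; A=np.c_[2*Q,np.ones(len(Q))]; s=np.linalg.lstsq(A,(Q**2).sum(1),rcond=None)[0]; C=C*.5+s[:2]*.5
    d=P-C; a=np.hypot(*d.T); F=d[a>np.sqrt(s[2]+s[:2]@s[:2])+.003]; mn=F.mean(0)
    print(cam,n,C.round(4),'r',np.sqrt(s[2]+s[:2]@s[:2]).round(4),'max',a.max().round(4),'ang',np.degrees(np.arctan2(nd[1],nd[0])).round(1),np.degrees(np.arctan2(mn[1],mn[0])).round(1))
E
python3 m4.py
```

```text
Traceback (most recent call last):
  File "m4.py", line 12, in <module>
    ok|=0
numpy._core._exceptions._UFuncOutputCastingError: Cannot cast ufunc 'bitwise_or' output from dtype('int64') to dtype('bool') with casting rule 'same_kind'
```

```bash
sed -i '/ok|=0/d' m4.py; python3 m4.py
```

```text
top small [0.5787 0.294 ] r 0.028 max 0.039 ang 3.3 -1.8
top medium [ 0.5807 -0.0226] r 0.0355 max 0.047 ang -28.2 -28.4
top large [0.4968 0.1289] r 0.0437 max 0.0555 ang -9.4 -8.6
scene small [0.5791 0.2946] r 0.0287 max 0.0411 ang 0.2 -0.8
scene medium [ 0.5743 -0.0243] r 0.0313 max 0.0524 ang -22.5 -16.0
scene large [0.5095 0.1298] r 0.0391 max 0.0524 ang 150.4 139.6
```

```bash
python3 -m creep '[[-0.001,0.002,0.008,0,0,0],[-0.001,0.002,0.018,0,0,0],[-0.001,0.002,0.027,0,0,0],[-0.001,0.002,0.034,0,0,0],[-0.001,0.002,0.038,0,0,0],[-0.001,0.002,0.040,0,0,0],[-0.001,0.002,0.0415,0,0,0],[-0.001,0.002,0.0425,0,0,0]]'
python3 -m creep '[[0,0,0,0,0,0],[0,0,0,0,0,0],[0,0,0,0,0,0],[0,0,0,0,0,0],[0,0,0,0,0,0],[0,0,0,0,0,0],[0,0,0,0,0,0],[0,0,0,0,0,0]]'
python3 - <<'E'
from h import *
i,d=env.read_camera('scene'); cv2.imwrite('pics/c6.png',cv2.resize(i[290:420,380:520],None,fx=4.2,fy=4.2,interpolation=2))
E
```

```text
clock: 9.25
tcp_pos: [0.5806, 0.2948, 0.0479]
orientation: [0.0, -0.006, 1.0, 0.0]
wrist_force: [0.4, 0.4, -1.2]
finger_gap: 0.0435
clock: 10.05
tcp_pos: [0.5803, 0.2948, 0.0477]
orientation: [-0.0, -0.006, 1.0, -0.0]
wrist_force: [0.7, 0.5, -2.3]
finger_gap: 0.0435
```

```bash
python3 -m creep '[[0.001,0,0.0005,0,0,0],[0.001,0,0.001,0,0,0],[0.001,0,0.0015,0,0,0],[0.001,0,0.002,0,0,0],[0.001,0,0.002,0,0,0],[0.001,0,0.002,0,0,0],[0.001,0,0.002,0,0,0],[0.001,0,0.002,0,0,0]]'
python3 -m creep '[[0,0,0.0003,0,0,0],[0,0,0.0006,0,0,0],[0,0,0.001,0,0,0],[0,0,0.001,0,0,0],[0,0,0.001,0,0,0],[0,0,0.001,0,0,0],[0,0,0.001,0,0,0],[0,0,0.001,0,0,0]]'
```

```text
clock: 10.9
tcp_pos: [0.5794, 0.2947, 0.0458]
orientation: [0.0, -0.006, 1.0, -0.0]
wrist_force: [0.1, -0.4, -1.2]
finger_gap: 0.0434
clock: 11.7
tcp_pos: [0.5795, 0.2948, 0.0454]
orientation: [0.0, -0.006, 1.0, 0.0]
wrist_force: [-2.6, -0.5, 5.3]
finger_gap: 0.0433
```

Contact at 5 N. Releasing and rising.

```bash
python3 -m creep '[[0,0,0,0,0,0],[0,0,0,0,0,0],[0,0,0,0,0,0],[0,0,0,0,0,0],[0,0,0,0,0,0],[0,0,-0.005,0,0,0],[0,0,-0.02,0,0,0],[0,0,-0.05,0,0,0]]' 0.0854
python3 -m creep '[[0,0,-0.03,0,0,0],[0,0,-0.07,0,0,0],[0,0,-0.11,0,0,0],[0,0,-0.135,0,0,0],[0.0,-0.02,-0.135,0,0,0],[0,-0.06,-0.135,0,0,0],[0,-0.1,-0.135,0,0,0],[0,-0.14,-0.135,0,0,0]]'
python3 - <<'E'
from h import *
i,d=env.read_camera('scene'); cv2.imwrite('pics/s7.png',i); a=cv2.resize(i[290:420,380:520],None,fx=2.8,fy=2.8,interpolation=2)
i,d=env.read_camera('top'); cv2.imwrite('pics/t7.png',i); b=cv2.convertScaleAbs(cv2.resize(i[200:290,130:220],None,fx=4,fy=4,interpolation=2),alpha=1.6)
o=np.zeros((370,760,3),np.uint8); o[:a.shape[0],:a.shape[1]]=a; o[:360,400:]=b; cv2.imwrite('pics/c7.png',o)
c=[.5791,.2945]
for P in([*c,.008],[*c,.074],[c[0]+.03,c[1],.074]): print(((proj('scene',P)-[380,290])*2.8).round(),((proj('top',P)-[130,200])*4+[400,0]).round())
E
```

```text
clock: 12.5
tcp_pos: [0.5775, 0.2941, 0.093]
orientation: [-0.002, -0.006, 1.0, -0.001]
wrist_force: [0.3, -0.1, -0.1]
finger_gap: 0.0853
clock: 13.3
tcp_pos: [0.5803, 0.153, 0.2289]
orientation: [-0.001, -0.007, 1.0, -0.0]
wrist_force: [0.4, 0.2, 0.2]
finger_gap: 0.0854
[181. 217.] [574. 209.]
[202. 145.] [534. 185.]
[178. 178.] [531. 122.]
```

View pics/c7.png

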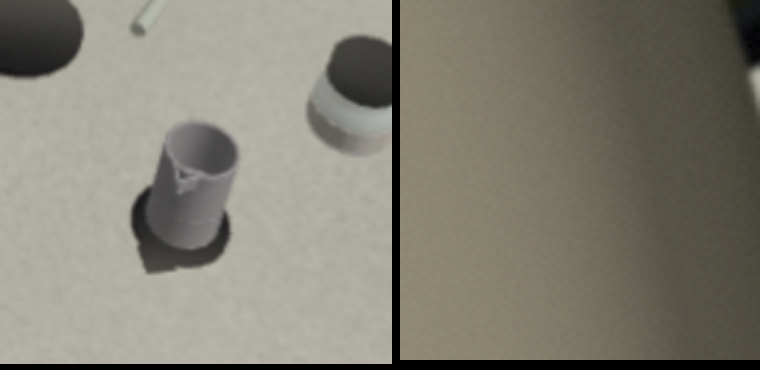

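The small beaker stands centred on its stand: rim centre at crop (201,150) over disc centre (181,222), an offset that matches the prediction, with the spout towards the nib. Next I'll enlarge the remaining pair from the same image for their spout angles.

```bash
python3 - <<'E'
from h import *
i=cv2.imread('pics/s7.png'); x0,y0,f=195,170,8
cv2.imwrite('pics/c8.png',cv2.resize(i[y0:y0+75,x0:x0+70],None,fx=f,fy=f,interpolation=2))
c=[.536,-.26]
for n,r,z in(('m',.0355,.11),('l',.041,.078)):
  print(n,'centre',((proj('scene',[*c,z])-[x0,y0])*f).round(),[(k,((proj('scene',[c[0]+r*np.cos(np.radians(k)),c[1]+r*np.sin(np.radians(k)),z])-[x0,y0])*f).round().tolist()) for k in range(-40,31,10)])
E
```

```text
m centre [222. 170.] [(-40, [86.0, 184.0]), (-30, [89.0, 197.0]), (-20, [97.0, 209.0]), (-10, [108.0, 219.0]), (0, [123.0, 229.0]), (10, [142.0, 236.0]), (20, [163.0, 242.0]), (30, [185.0, 245.0])]
l centre [233. 270.] [(-40, [79.0, 287.0]), (-30, [83.0, 302.0]), (-20, [91.0, 316.0]), (-10, [104.0, 328.0]), (0, [121.0, 339.0]), (10, [142.0, 348.0]), (20, [166.0, 355.0]), (30, [192.0, 359.0])]
```

View pics/c8.png

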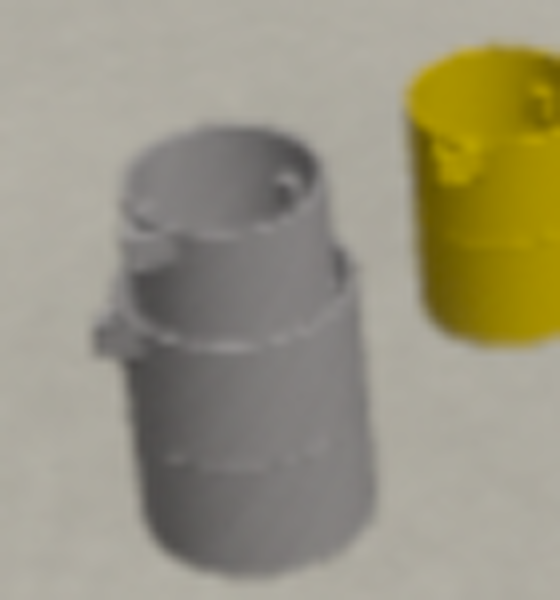

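Medium spout tip at crop (124,245) gives about 0°; large at (95,335) gives about -18°. The tool is already at the yaw for the medium beaker, so I'm going back to the stack.

```bash
python3 -m creep '[[0.003,-0.02,0,0,0,0],[0.008,-0.06,0,0,0,0],[0.013,-0.105,0,0,0,0],[0.018,-0.15,0,0,0,0],[0.024,-0.195,0,0,0,0],[0.03,-0.24,0,0,0,0],[0.035,-0.285,0,0,0,0],[0.04,-0.33,0,0,0,0]]'
python3 -m creep '[[0.005,-0.04,0,0,0,0],[0.009,-0.07,0,0,0,0],[0.010,-0.082,0,0,0,0],[0.010,-0.082,0.01,0,0,0],[0.010,-0.082,0.03,0,0,0],[0.010,-0.082,0.04,0,0,0],[0.010,-0.082,0.04,0,0,0],[0.010,-0.082,0.04,0,0,0]]'
```

```text
clock: 14.2
tcp_pos: [0.5444, -0.1772, 0.2292]
orientation: [-0.0, -0.006, 1.0, 0.0]
wrist_force: [0.2, -0.3, -0.6]
finger_gap: 0.0853
clock: 15.0
tcp_pos: [0.5363, -0.2566, 0.1897]
orientation: [-0.0, -0.007, 1.0, 0.0]
wrist_force: [-0.5, -0.3, 1.0]
finger_gap: 0.0857
```

```bash
python3 -m creep '[[0,-0.002,0.02,0,0,0],[0,-0.003,0.05,0,0,0],[0,-0.003,0.08,0,0,0],[0,-0.003,0.095,0,0,0],[0,-0.003,0.104,0,0,0],[0,-0.003,0.108,0,0,0],[0,-0.003,0.108,0,0,0],[0,-0.003,0.108,0,0,0]]'
python3 -m creep '[[0,0,0,0,0,0],[0,0,0,0,0,0],[0,0,0,0,0,0],[0,0,0,0,0,0],[0,0,0,0,0,0],[0,0,0,0,0,0],[0,0,0,0,0,0],[0,0,0,0,0,0]]' 0.04 60
```

```text
clock: 15.8
tcp_pos: [0.5371, -0.2612, 0.083]
orientation: [0.001, -0.006, 1.0, -0.001]
wrist_force: [0.6, 0.4, -0.7]
finger_gap: 0.0852
clock: 16.6
tcp_pos: [0.5368, -0.2609, 0.0831]
orientation: [0.001, -0.006, 1.0, -0.0]
wrist_force: [-0.4, 2.8, 5.0]
finger_gap: 0.0539
```

```bash
python3 -m creep '[[0,0,-0.004,0,0,0],[0,0,-0.009,0,0,0],[0,0,-0.014,0,0,0],[0,0,-0.02,0,0,0],[0,0,-0.026,0,0,0],[0,0,-0.032,0,0,0],[0,0,-0.038,0,0,0],[0,0,-0.044,0,0,0]]'
python3 -m creep '[[0,0,-0.006,0,0,0],[0,0,-0.014,0,0,0],[0,0,-0.03,0,0,0],[0,0,-0.05,0,0,0],[0,0,-0.07,0,0,0],[0,0,-0.085,0,0,0],[0,0,-0.09,0,0,0],[0,0,-0.09,0,0,0]]'
```

```text
clock: 17.4
tcp_pos: [0.5365, -0.261, 0.1267]
orientation: [0.0, -0.006, 1.0, -0.0]
wrist_force: [0.9, -0.6, -2.7]
finger_gap: 0.0535
clock: 18.2
tcp_pos: [0.5367, -0.2611, 0.2168]
orientation: [0.001, -0.006, 1.0, -0.001]
wrist_force: [-1.2, 0.7, -2.6]
finger_gap: 0.0533
```

```bash
python3 -m creep '[[-0.003,0.015,0,0,0,4],[-0.009,0.045,0,0,0,8],[-0.017,0.085,0,0,0,12],[-0.025,0.125,0,0,0,16],[-0.033,0.165,0,0,0,20],[-0.041,0.205,0,0,0,24],[-0.046,0.23,0,0,0,28],[-0.047,0.238,0,0,0,28]]'
python3 -m creep '[[0,0,0.01,0,0,0],[0,0,0.03,0,0,0],[0,0,0.055,0,0,0],[0,0,0.08,0,0,0],[0,0,0.1,0,0,0],[0,0,0.11,0,0,0],[0,0,0.11,0,0,0],[0,0,0.11,0,0,0]]'
python3 - <<'E'
from h import *
i,d=env.read_camera('scene'); cv2.imwrite('pics/s9.png',i); x0,y0,f=240,210,4.5
cv2.imwrite('pics/c9.png',cv2.resize(i[y0:y0+120,x0:x0+130],None,fx=f,fy=f,interpolation=2))
t=env.get_state()['tcp_pos']; print(t)
z=t[2]-.0451+.072; a=np.radians(-28)
for P in([.5808,-.0228,.008],[.5808+.05*np.cos(a),-.0228+.05*np.sin(a),.008],[t[0],t[1],z],[t[0]+.0355*np.cos(a),t[1]+.0355*np.sin(a),z]): print(((proj('scene',P)-[x0,y0])*f).round())
E
```

```text
clock: 19.0
tcp_pos: [0.5799, -0.0193, 0.2145]
orientation: [-0.001, 0.234, 0.972, 0.0]
wrist_force: [0.0, -0.1, -2.5]
finger_gap: 0.0541
clock: 19.8
tcp_pos: [0.5805, -0.0231, 0.106]
orientation: [0.0, 0.236, 0.972, -0.0]
wrist_force: [0.7, 0.6, -2.5]
finger_gap: 0.0537
[ 0.5810119  -0.02294808  0.10666012]
[257. 345.]
[150. 377.]
[256. 119.]
[174. 141.]
```

View pics/c9.png

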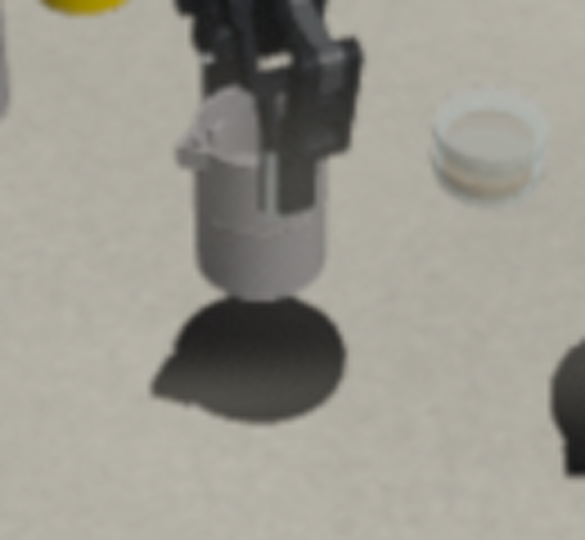

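Spout tip (178,155) and nib tip (153,392) both lie within a few pixels of prediction, and the beaker (centre 261) is over the disc (centre 259). Lowering.

```bash
python3 -m creep '[[0,0,0.008,0,0,0],[0,0,0.02,0,0,0],[0,0,0.032,0,0,0],[0,0,0.041,0,0,0],[0,0,0.047,0,0,0],[0,0,0.050,0,0,0],[0,0,0.0515,0,0,0],[0,0,0.0515,0,0,0]]'
python3 -m creep '[[0,0,0.0005,0,0,0],[0,0,0.001,0,0,0],[0,0,0.001,0,0,0],[0,0,0.001,0,0,0],[0,0,0.001,0,0,0],[0,0,0.001,0,0,0],[0,0,0.001,0,0,0],[0,0,0.001,0,0,0]]'
```

```text
clock: 20.65
tcp_pos: [0.5805, -0.0223, 0.0543]
orientation: [0.0, 0.236, 0.972, -0.0]
wrist_force: [-0.6, -0.2, -3.2]
finger_gap: 0.0539
clock: 21.45
tcp_pos: [0.5803, -0.0223, 0.0533]
orientation: [0.0, 0.236, 0.972, -0.0]
wrist_force: [0.6, -0.2, -2.6]
finger_gap: 0.0541
```

```bash
python3 -m creep '[[0,0,0.0003,0,0,0],[0,0,0.0006,0,0,0],[0,0,0.001,0,0,0],[0,0,0.001,0,0,0],[0,0,0.001,0,0,0],[0,0,0.001,0,0,0],[0,0,0.001,0,0,0],[0,0,0.001,0,0,0]]'
```

```text
clock: 22.25
tcp_pos: [0.5805, -0.0223, 0.0532]
orientation: [0.0, 0.236, 0.972, -0.0]
wrist_force: [-2.5, 0.9, 5.2]
finger_gap: 0.0538
```

Contact. Releasing, rising and returning to the large beaker.

```bash
python3 -m creep '[[0,0,0,0,0,0],[0,0,0,0,0,0],[0,0,0,0,0,0],[0,0,0,0,0,0],[0,0,0,0,0,0],[0,0,-0.005,0,0,0],[0,0,-0.02,0,0,0],[0,0,-0.05,0,0,0]]' 0.0854
python3 -m creep '[[0,0,-0.03,0,0,0],[0,0,-0.07,0,0,0],[0,0,-0.1,0,0,0],[-0.01,-0.03,-0.1,0,0,0],[-0.022,-0.072,-0.1,0,0,0],[-0.034,-0.115,-0.1,0,0,0],[-0.046,-0.155,-0.1,0,0,-3],[-0.058,-0.195,-0.1,0,0,-5]]'
python3 -m creep '[[-0.008,-0.028,0,0,0,-2],[-0.0115,-0.0367,0,0,0,-4],[-0.0115,-0.0367,0.02,0,0,-4],[-0.0115,-0.0367,0.04,0,0,-4],[-0.0115,-0.0367,0.05,0,0,-4],[-0.0115,-0.0367,0.05,0,0,-4],[-0.0115,-0.0367,0.05,0,0,-4],[-0.0115,-0.0367,0.05,0,0,-4]]'
```

```text
clock: 23.05
tcp_pos: [0.5784, -0.0219, 0.1008]
orientation: [-0.002, 0.236, 0.972, -0.0]
wrist_force: [0.8, 0.6, 0.0]
finger_gap: 0.0853
clock: 23.85
tcp_pos: [0.542, -0.2237, 0.2029]
orientation: [0.0, 0.192, 0.981, -0.0]
wrist_force: [-0.5, -0.4, -0.0]
finger_gap: 0.0853
clock: 24.65
tcp_pos: [0.5399, -0.2607, 0.1535]
orientation: [0.001, 0.159, 0.987, -0.0]
wrist_force: [0.8, 0.2, -0.4]
finger_gap: 0.0856
```

```bash
python3 - <<'E'
from h import *
i,d=env.read_camera('scene'); cv2.imwrite('pics/s10.png',i); x0,y0,f=185,140,5
cv2.imwrite('pics/c10.png',cv2.resize(i[y0:y0+120,x0:x0+155],None,fx=f,fy=f,interpolation=2))
a=np.radians(-28)
for P in([.536,-.26,.078],[.536,-.26,0],[.536+.041*np.cos(np.radians(-18)),-.26+.041*np.sin(np.radians(-18)),.078],[.5808,-.0228,.008],[.5808,-.0228,.08],[.5808+.0355*np.cos(a),-.0228+.0355*np.sin(a),.08]): print(((proj('scene',P)-[x0,y0])*f).round())
E
```

```text
[196. 319.]
[212. 462.]
[108. 349.]
[561. 733.]
[561. 594.]
[473. 619.]
```

View pics/c10.png

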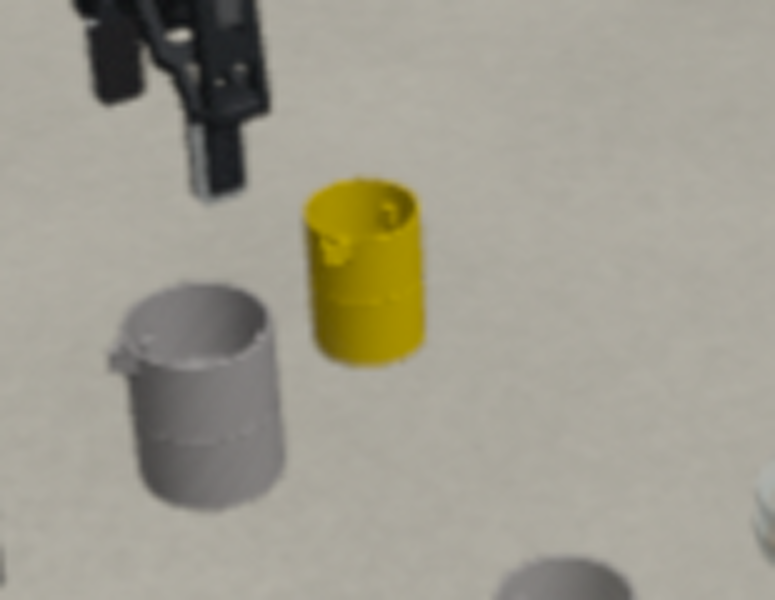

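The large beaker is where predicted: rim centre (198,326), spout tip (110,358). Descending to grip it.

```bash
python3 -m creep '[[0.002,-0.001,0.015,0,0,0],[0.003,-0.001,0.04,0,0,0],[0.003,-0.001,0.065,0,0,0],[0.003,-0.001,0.085,0,0,0],[0.003,-0.001,0.1,0,0,0],[0.003,-0.001,0.108,0,0,0],[0.003,-0.001,0.108,0,0,0],[0.003,-0.001,0.108,0,0,0]]'
python3 -m creep '[[0,0,0,0,0,0],[0,0,0,0,0,0],[0,0,0,0,0,0],[0,0,0,0,0,0],[0,0,0,0,0,0],[0,0,0,0,0,0],[0,0,0,0,0,0],[0,0,0,0,0,0]]' 0.05 80
python3 -m creep '[[0,0,-0.004,0,0,0],[0,0,-0.01,0,0,0],[0,0,-0.02,0,0,0],[0,0,-0.04,0,0,0],[0,0,-0.065,0,0,0],[0,0,-0.09,0,0,0],[0,0,-0.115,0,0,0],[0,0,-0.12,0,0,0]]'
```

```text
clock: 25.5
tcp_pos: [0.5367, -0.2608, 0.0452]
orientation: [0.001, 0.159, 0.987, -0.0]
wrist_force: [0.5, -0.5, 0.5]
finger_gap: 0.0854
clock: 26.3
tcp_pos: [0.5372, -0.261, 0.0464]
orientation: [0.002, 0.159, 0.987, -0.0]
wrist_force: [-1.0, 1.5, 5.9]
finger_gap: 0.0647
clock: 27.1
tcp_pos: [0.5376, -0.2615, 0.1681]
orientation: [0.003, 0.159, 0.987, -0.001]
wrist_force: [1.4, 0.2, -4.5]
finger_gap: 0.0645
```

Lifted; force -4.5 N matches 500 g. Carrying it to the large stand.

```bash
python3 -m creep '[[0.006,0.013,0,0,0,-2],[0.018,0.04,0,0,0,-4],[0.034,0.075,0,0,0,-6],[0.05,0.11,0,0,0,-8],[0.066,0.146,0,0,0,-9],[0.082,0.182,0,0,0,-9],[0.098,0.218,0,0,0,-9],[0.112,0.25,0,0,0,-9]]'
python3 -m creep '[[0.006,0.045,0,0,0,0],[0.012,0.08,0,0,0,0],[0.016,0.1,0,0,0,0],[0.019,0.115,0,0,0,0],[0.019,0.115,0,0,0,0],[0.019,0.115,0,0,0,0],[0.019,0.115,0,0,0,0],[0.019,0.115,0,0,0,0]]'
```

```text
clock: 27.9
tcp_pos: [0.506, 0.0146, 0.1627]
orientation: [-0.002, 0.08, 0.997, 0.0]
wrist_force: [0.2, 1.1, -4.3]
finger_gap: 0.0649
clock: 28.7
tcp_pos: [0.508, 0.1276, 0.1641]
orientation: [-0.0, 0.082, 0.997, -0.0]
wrist_force: [0.3, -0.6, -5.5]
finger_gap: 0.0648
```

```bash
python3 -m creep '[[0.006,0,0.01,0,0,0],[0.011,0,0.03,0,0,0],[0.011,0,0.05,0,0,0],[0.011,0,0.065,0,0,0],[0.011,0,0.074,0,0,0],[0.011,0,0.074,0,0,0],[0.011,0,0.074,0,0,0],[0.011,0,0.074,0,0,0]]'
python3 - <<'E'
from h import *
i,d=env.read_camera('scene'); cv2.imwrite('pics/s11.png',i); x0,y0,f=255,210,4.2
cv2.imwrite('pics/c11.png',cv2.resize(i[y0:y0+130,x0:x0+185],None,fx=f,fy=f,interpolation=2))
t=env.get_state()['tcp_pos']; print(t); z=t[2]-.0464+.078; a=np.radians(-9);b=np.radians(-28)
for P in([.4968,.1288,.008],[.4968+.059*np.cos(a),.1288+.059*np.sin(a),.008],[t[0],t[1],z],[t[0]+.041*np.cos(a),t[1]+.041*np.sin(a),z],[.5808,-.0228,.008],[.5808,-.0228,.08],[.5808+.0355*np.cos(b),-.0228+.0355*np.sin(b),.08]): print(((proj('scene',P)-[x0,y0])*f).round())
E
```

```text
clock: 29.5
tcp_pos: [0.498, 0.1302, 0.0912]
orientation: [0.001, 0.081, 0.997, 0.0]
wrist_force: [-1.1, -0.8, -4.7]
finger_gap: 0.0646
[0.49796505 0.13035226 0.0912389 ]
[549. 365.]
[463. 429.]
[580. 177.]
[517. 219.]
[177. 322.]
[177. 205.]
[103. 226.]
```

View pics/c11.png

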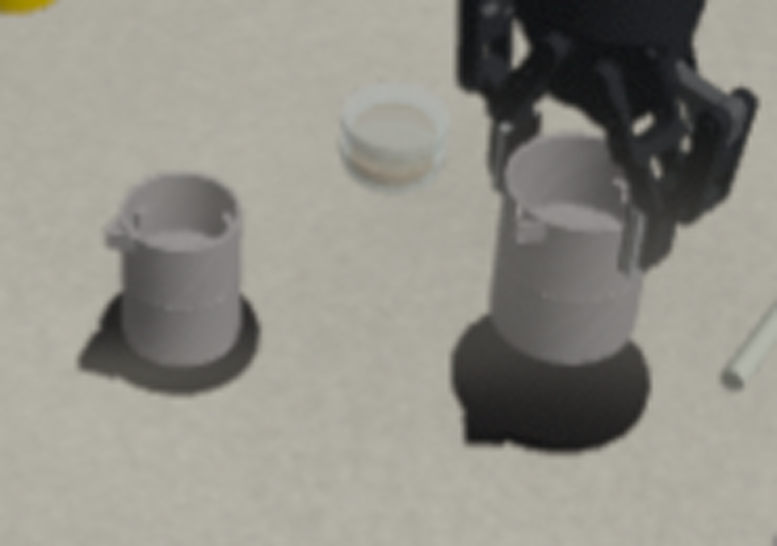

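The medium beaker stands well on its stand (rim (181,211), spout (107,233) over the nib). The large one is over its stand, spout (517,233) towards the nib. Lowering.

```bash
python3 -m creep '[[0.001,-0.001,0.006,0,0,0],[0.001,-0.001,0.015,0,0,0],[0.001,-0.001,0.024,0,0,0],[0.001,-0.001,0.030,0,0,0],[0.001,-0.001,0.034,0,0,0],[0.001,-0.001,0.0355,0,0,0],[0.001,-0.001,0.0355,0,0,0],[0.001,-0.001,0.0355,0,0,0]]'
python3 -m creep '[[0,0,0.0005,0,0,0],[0,0,0.001,0,0,0],[0,0,0.001,0,0,0],[0,0,0.001,0,0,0],[0,0,0.001,0,0,0],[0,0,0.001,0,0,0],[0,0,0.001,0,0,0],[0,0,0.001,0,0,0]]'
```

```text
clock: 30.35
tcp_pos: [0.4964, 0.1296, 0.0549]
orientation: [0.0, 0.081, 0.997, 0.0]
wrist_force: [0.1, -0.1, -4.5]
finger_gap: 0.0648
clock: 31.15
tcp_pos: [0.4963, 0.1296, 0.0544]
orientation: [0.0, 0.081, 0.997, 0.0]
wrist_force: [-2.1, 0.2, 5.4]
finger_gap: 0.0645
```

```bash
python3 -m creep '[[0,0,0,0,0,0],[0,0,0,0,0,0],[0,0,0,0,0,0],[0,0,0,0,0,0],[0,0,0,0,0,0],[0,0,-0.005,0,0,0],[0,0,-0.02,0,0,0],[0,0,-0.05,0,0,0]]' 0.0854
python3 -m creep '[[0,0,-0.03,0,0,0],[0,0,-0.07,0,0,0],[0,0,-0.11,0,0,0],[0,0,-0.14,0,0,0],[0,-0.03,-0.14,0,0,0],[0,-0.07,-0.14,0,0,0],[0,-0.11,-0.14,0,0,0],[0,-0.15,-0.14,0,0,0]]'
python3 - <<'E'
from h import *
i,d=env.read_camera('scene'); cv2.imwrite('pics/s12.png',i); x0,y0,f=60,160,1.8
cv2.imwrite('pics/c12.png',cv2.resize(i[y0:y0+260,x0+30:x0+470],None,fx=f,fy=f,interpolation=2))
x0+=30; a=np.radians(-9)
for P in([.4968,.1288,.008],[.4968,.1288,.086],[.4968+.041*np.cos(a),.1288+.041*np.sin(a),.086]): print(((proj('scene',P)-[x0,y0])*f).round())
E
```

```text
clock: 31.95
tcp_pos: [0.4941, 0.1293, 0.1026]
orientation: [-0.002, 0.081, 0.997, -0.0]
wrist_force: [1.0, 0.4, -0.5]
finger_gap: 0.0851
clock: 32.75
tcp_pos: [0.4714, -0.0196, 0.2444]
orientation: [0.0, 0.08, 0.997, -0.0]
wrist_force: [-0.0, 0.1, -0.0]
finger_gap: 0.0855
[532. 246.]
[541. 192.]
[514. 211.]
```

The viewer limit is reached, so I'll check the large beaker numerically: the change mask against the start picture, compared with its predicted outline, plus depth points on the rim.

```bash
python3 - <<'E'
from h import *
i,dep=env.read_camera('scene'); o=cv2.imread('pics/scene0.png')
m=(cv2.absdiff(i,o).max(2)>25).astype(np.uint8); m=cv2.morphologyEx(m,cv2.MORPH_OPEN,np.ones((3,3)))
n,l,s,ce=cv2.connectedComponentsWithStats(m)
for k in range(1,n):
    if s[k,4]>150: print(s[k])
t=np.linspace(0,6.28,60)
for nm,c,r,h,a in(('s',(.5791,.2945),.022,.066,0),('m',(.5808,-.0228),.0275,.072,-28),('l',(.4968,.1288),.033,.078,-9)):
    P=np.array([proj('scene',[c[0]+r*np.cos(k),c[1]+r*np.sin(k),z]) for z in(.008,.008+h) for k in t])
    print(nm,'pred bbox',P.min(0).round(1),P.max(0).round(1),'spout',proj('scene',[c[0]+(r+.008)*np.cos(np.radians(a)),c[1]+(r+.008)*np.sin(np.radians(a)),.008+h]).round(1))
    # points within 6 mm of rim height from depth -> circle centre
    lo=P.min(0).astype(int)-6; hi=P.max(0).astype(int)+8; Q=[]
    for v in range(lo[1],hi[1]):
        for u in range(lo[0],hi[0]):
            if dep[v,u]>0:
                p=pt('scene',u,v,dep[v,u])
                if p[2]>.008+h-.005 and np.hypot(p[0]-c[0],p[1]-c[1])<.05: Q.append(p)
    Q=np.array(Q); R_=np.hypot(*(Q[:,:2]-c).T); B=Q[R_<r+.004]; F=Q[R_>r+.005]
    A=np.c_[2*B[:,:2],np.ones(len(B))]; x=np.linalg.lstsq(A,(B[:,:2]**2).sum(1),rcond=None)[0]
    print('  rim n',len(B),'top z',np.percentile(Q[:,2],95).round(4),'centre',x[:2].round(4),'r',np.sqrt(x[2]+x[:2]@x[:2]).round(4),'spout pts',len(F),F.mean(0).round(3) if len(F) else '', np.degrees(np.arctan2(*(F.mean(0)[[1,0]]-x[[1,0]]))).round() if len(F) else '')
s=env.get_state(); print(s['clock'],s['wrist_force'])
E
```

```text
[ 212    0   55   54 1664]
[ 302    0   72  165 6856]
[  375     0   225   139 16168]
[388  85  30  22 300]
[508 105  59  51 872]
[ 391  106   57   53 1850]
[ 206  174   36   68 1808]
[ 280  251   33   46 1151]
[ 371  257   38   53 1437]
[ 432  334   33   45 1091]
s pred bbox [431.3 331.5] [466.  378.2] spout [443.7 353.7]
  rim n 193 top z 0.0746 centre [0.5805 0.2952] r 0.0208 spout pts 16 [0.608 0.294 0.071] -1.0
m pred bbox [282.5 249.5] [311.8 296.5] spout [279.5 263.8]
  rim n 162 top z 0.0801 centre [ 0.5824 -0.0213] r 0.0263 spout pts 5 [ 0.612 -0.037  0.078] -28.0
l pred bbox [368.6 255.1] [408.4 309.3] spout [375.6 277. ]
  rim n 201 top z 0.086 centre [0.4976 0.1301] r 0.0317 spout pts 5 [0.536 0.122 0.083] -12.0
32.85 [-0.20799345 -0.28773749  0.85076639]
```

```bash
python3 -c "
from workcell import env
print(env.hand_in())"
```

```text
the job is handed in; nothing more can be done
None
```

I drew the three beakers apart from the top down, stood each on the stand of its size with its spout along the pointer, and handed the job in at about 33 s.

My last check used depth from the scene camera, with the arm clear of everything:

| Beaker | Centre from stand centre | Rim height (expected) | Spout angle (pointer) |
|---|---|---|---|
| Small | about 2 mm | 74.6 mm (74) | -1° (about 0°) |
| Medium | about 2 mm | 80.1 mm (80) | -28° (-28°) |
| Large | about 2 mm | 86.0 mm (86) | -12° (-9°) |

- **Bystanders:** the picture difference against the start showed no change at any bystander; it showed only the emptied stack spot, the three filled stands and, by their position, the arm and its shadow.
- **Spout angles:** the medium and large figures rest on only 5 depth points each.
- **Large beaker:** I could not view its final picture because the viewer's limit was reached, so that check is numerical only.
- **Stand centres:** for the medium and large stands I used the top camera alone, because the scene-camera fit there was spoilt by glare. Both cameras agreed to within 1 mm on the small stand. Scene-image rows ran about 1–2 pixels lower than predicted throughout, on beakers and stands alike.

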